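# Count along the rack, push the offcut into the third gap

## Robot

A 7-joint arm with a two-finger parallel gripper is mounted at the origin on a cart in front of the work surface, level with it; the furniture and walls round the work are solid. World frame = base frame: x ahead of the robot, y to its left, z up, the work surface at z = 0. Lengths are in mm, angles in rad, forces in N, time in s.
With the tool pointing down it reaches from about 425 to 875 mm from the base axis. Payload 4.7 kg.
Tool frame: the origin (TCP) lies between the finger pads; the fingertips stand 25 mm ahead of it and the grasp point (between the pads) lies 6 mm ahead of it (robot.tcp_to_tips is the distance from the TCP to the fingertips, in mm); z points along the fingers, y is the line along which they close (so a half turn about z gives the same grasp; the last joint's range is limited). The gripper opens to 85 mm and grips with 20 to 120 N. Pads are 22 mm wide; open, the fingers measure 114 mm over their backs; the gripper's body (76 mm by 85 mm) begins 54 mm behind the grasp point. The pads swing forward as they close: fully open they stand 13 mm farther back than shut.
Start: joints at [-1.236, 0.321, -0.07, 1.45, 0.023, 1.371, -0.057], TCP at [204.987, 616.849, 256.349] pointing down, gripper open.
Joint ranges: [-2.86, 2.86], [-0.3, 2.09], [-1.38, 1.24], [0.06, 2.45], [-1.56, 4.7], [0.09, 2.05], [-2.69, 2.69]. Speed limits (rad/s): [2.57, 2.57, 3.14, 3.14, 3.14, 3.14, 3.14].

## Interface

Orientations are given as a rotation vector (axis times angle).
In Python, from station import robot gives the robot as it stands.
- The arm moves only by the shell command python3 -m pendant 'ROWS'. ROWS is JSON, a list that holds one entry, the list of rows, each a list of 7 numbers: the shift along the world's x, y, z in mm, then the turn, a rotation vector about the world's x, y, z in degrees, then the finger opening in mm, from 0 to 85.4. In form: [[[dx, dy, dz, rx, ry, rz, jaw], ...]]. A call has 1 to 5 rows; each row is the pose to reach, as a shift and turn from the pose commanded when the call began; what a row does not reach only later rows make up. A row lasts 1/10 s, in which the tool goes at most 50 mm and 8.59 degrees, less where a joint would pass 70% of its speed; a pose out of reach is approached as far as the arm can. A call with a gripper value outside its range is refused whole. The fingers move at their own pace and stop on an object; the grip force is fixed at half the most. Time passes only in rows, so rows that repeat a pose let the fingers close. It gives the time, the measured TCP pose, the force, the opening and the grip force at its end, in the units of the state.
- robot.sense(): the state, without advancing time (a new reading comes with each control period).
- robot.capture(name): name is "side" or "top" or "wrist"; returns the picture (480x640x3 uint8, red, green, blue); there is no depth.
- robot.camera_model(name): a dict with "K" (3x3 intrinsics, pixels), "rvec" (rotation vector, rad) and "tvec" (3), from world to camera coordinates, as OpenCV has them. Camera axes: x right, y down, z forward; pixel columns grow to the right and rows downward; lengths in mm; the calibration is good to about 2 mm. A picture is of the moment at which its call begins: read the wrist's pose just before it. camera_model takes no time and is no camera call; for the wrist camera it gives the pose at the moment of the call.
- robot.job_done(): hands the job in; it is judged then, once.
The state is a dict: "time": time; "joints": joint angles; "qd": joint speeds; "joint_efforts": joint torques, N m; "tcp_pos": TCP position; "tool_rot": TCP orientation; "ft_force": force on the tool from outside, world axes, zero at the start; "ft_torque": the same for the moment, N m; "gripper_width": opening from 0.0 (shut) to 1.0 (fully open); "grasp_force": force on a finger pad.
Only numpy, scipy, OpenCV 4.12 (cv2) and the standard library are available. Lean on these libraries where they do the work, as an engineer would, in place of code of your own. Each camera call takes 0.05 s, during which the arm holds its last target. There are 200 camera calls.

## Task

Count the rack's gaps by touch: starting at the end where the round wooden knob stands, run a fingertip along the metal rail on top of the rack, touching its sections at the first, second and third gap one after the other, and go no farther along the rail. Then, without ever lifting it off the bench, push the loose dark offcut lying in front of the rack endways into that third gap, fully home against the back wall. Leave the two offcuts in the outer gaps and the white plug where they are.

Things in the scene. Friction and masses are not known exactly. Their poses are not given: they have to be found in the camera images.
- rack: fixed wooden comb rack. Origin on the bench at mid-front of its back wall (the stop); x away from the robot into the wall, y to the left, z up. Wall x 0 to 18 mm, 37 high, 287 long. Seven dividers 5 mm thick, 30 high, every 47 mm (y = -141 to 141), noses at x = -48.5 mm, leave six gaps 42 mm wide, open at front and top, bench as floor, centred at y = 117.5, 70.5, 23.5, -23.5, -70.5, -117.5
- gap_c (a point): point on the bench at the front opening of the gap third from the left, rack x = -48.5, y = 23.5 mm: the third gap if the knob stands at the left (+y) end
- gap_d (a point): the same for the gap third from the right, rack y = -23.5 mm: the third gap if the knob stands at the right (-y) end
- rail_a: fixed metal rail section over gap 1 counted from the left, 18 mm (x) x 42 mm (y) x 8 mm high, its flat top 45 mm above the bench; origin under its centre (37 mm above the bench), axes as the rack's; neighbouring sections are 5 mm apart, so touch with shut fingers, near a section's middle
- rail_b: fixed metal rail section over gap 2 counted from the left, 18 mm (x) x 42 mm (y) x 8 mm high, its flat top 45 mm above the bench; origin under its centre (37 mm above the bench), axes as the rack's; neighbouring sections are 5 mm apart, so touch with shut fingers, near a section's middle
- rail_c: fixed metal rail section over gap 3 counted from the left, 18 mm (x) x 42 mm (y) x 8 mm high, its flat top 45 mm above the bench; origin under its centre (37 mm above the bench), axes as the rack's; neighbouring sections are 5 mm apart, so touch with shut fingers, near a section's middle
- rail_d: fixed metal rail section over gap 4 counted from the left, 18 mm (x) x 42 mm (y) x 8 mm high, its flat top 45 mm above the bench; origin under its centre (37 mm above the bench), axes as the rack's; neighbouring sections are 5 mm apart, so touch with shut fingers, near a section's middle
- rail_e: fixed metal rail section over gap 5 counted from the left, 18 mm (x) x 42 mm (y) x 8 mm high, its flat top 45 mm above the bench; origin under its centre (37 mm above the bench), axes as the rack's; neighbouring sections are 5 mm apart, so touch with shut fingers, near a section's middle
- rail_f: fixed metal rail section over gap 6 counted from the left, 18 mm (x) x 42 mm (y) x 8 mm high, its flat top 45 mm above the bench; origin under its centre (37 mm above the bench), axes as the rack's; neighbouring sections are 5 mm apart, so touch with shut fingers, near a section's middle
- end_knob: fixed round turned wooden knob on a stem, 24 mm across, 62 mm high, on the bench just beyond one end of the rack (rack x = 9 mm, y = 160 or -160 mm); counting starts at this end. Origin under its centre
- end_foot: fixed flat round steel foot, 24 mm across, 8 mm high, at the other end of the rack. Origin under its centre
- stick: the part to push: loose dark wood offcut, 32 mm (its x) x 62 mm (its y) x 20 mm high, about 30 g, flat on the bench in front of the rack, own y within 0.3 rad of the rack's x (either way), up to 90 mm left or right of the rack's middle. Origin: centre of its underside. It slides easily. Fully home its centre is at rack x = -31 mm and it stands out 13 mm before the dividers
- strip_left: smaller loose dark offcut, 25 x 60 x 14 mm, lying in the leftmost gap (bystander). Origin at the centre of its underside
- strip_right: smaller loose dark offcut, 25 x 60 x 14 mm, lying in the rightmost gap (bystander). Origin at the centre of its underside
- usb_plug: small white plug, 28 x 40 x 24 mm, loose on the bench to the left in front of the rack (bystander). Origin at the centre of its underside
Not all that is in view belongs to the job. Leave any green look-alike of the stick alone.

How it is judged:
By the outcome, as a careful person would: the job done as asked, in the order asked, and still so for the second after the job is handed in, with the robot touching nothing.
It also fails if it takes over 51 s, if anything falls off the work surface, if the arm or the gripper's body presses on something with over 40 N, if the wrist force passes 120 N, or if a joint passes its speed limit or range.

## Working session

There is one attempt and no reset: what is moved stays moved. The work goes in short steps, Python scripts to look and compute and a shell command to move; the robot and the scene stay as the last step left them, time stands still between calls to the robot, and variables do not carry over. Pictures are saved under pics/ and viewed, at most 10 in all, crops included, and the job is handed in when it is done.

```bash
mkdir -p pics; python3 - <<'E'
from station import robot
import cv2,numpy as np
for n in ("top","side"):
    cv2.imwrite(f"pics/{n}0.png",robot.capture(n)[:,:,::-1])
    m=robot.camera_model(n);print(n,m)
s=robot.sense();print(s["time"],s["tcp_pos"],s["tool_rot"],s["ft_force"],robot.tcp_to_tips)
E
```

```text
top {'K': array([[610.94809086,   0.        , 315.60365144],
       [  0.        , 610.94809086, 247.67409781],
       [  0.        ,   0.        ,   1.        ]]), 'rvec': array([ 2.12022187, -2.15006447,  0.20662748]), 'tvec': array([ -59.05183498,  513.07458007, 1008.04032985])}
side {'K': array([[576.72471163,   0.        , 307.67441116],
       [  0.        , 576.72471163, 229.90925892],
       [  0.        ,   0.        ,   1.        ]]), 'rvec': array([ 2.1535894 , -0.56920999,  0.26376923]), 'tvec': array([-491.67277101,  178.09142307,  894.2076416 ])}
0.1 [204.88331124 616.41378402 255.34148821] [-5.01704327e-01 -3.10109985e+00  2.64506299e-03] [ 0.58162288 -0.07154201  0.57440103] 25.0
```

View pics/top0.png

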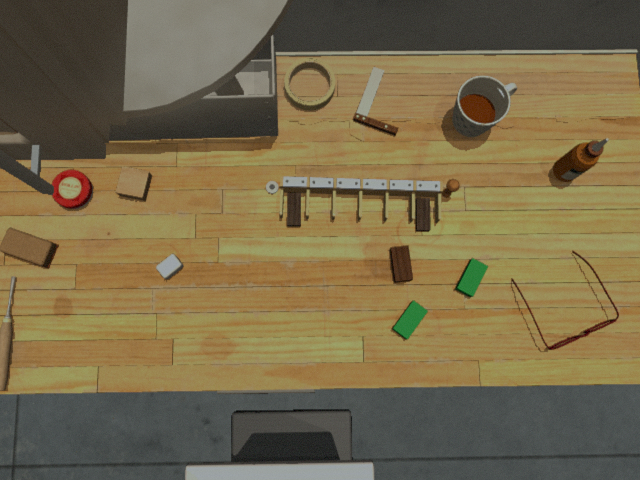

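View pics/side0.png

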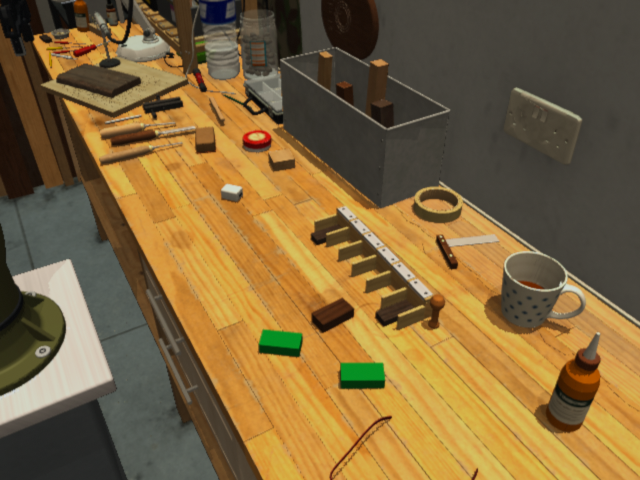

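The top view shows the knob at (453,186), the right (-y) end, and the foot at (272,187), so counting starts at the right and the third gap is gap_d. Candidates for the stick are the dark block at (401,264), the green blocks at (472,277) and (410,320), and the strips in the outer gaps at (294,208) and (423,213). The dark loose block at (401,264) fits. I'll confirm it in an enlarged crop.

```bash
python3 - <<'E'
import cv2
a=cv2.imread("pics/top0.png")[170:295,262:467]
cv2.imwrite("pics/crop1.png",cv2.resize(a,(780,476),interpolation=cv2.INTER_CUBIC))
E
```

```text
(no output)
```

View pics/crop1.png

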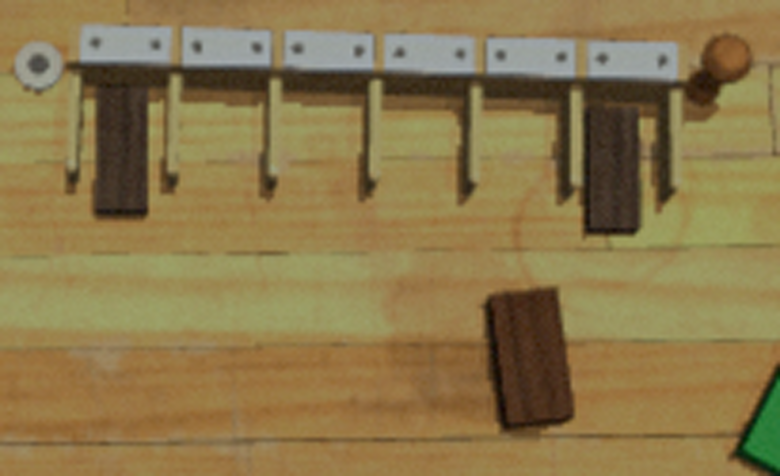

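```bash
cat > h.py <<'E'
import cv2,numpy as np
from scipy.optimize import least_squares
from station import robot
def proj(n,P,m=None):
    m=m or robot.camera_model(n)
    return cv2.projectPoints(np.float64(P),m["rvec"],m["tvec"],m["K"],None)[0][:,0]
def place(p,L):
    c,s=np.cos(p[2]),np.sin(p[2]);L=np.float64(L)
    return np.c_[p[0]+c*L[:,0]-s*L[:,1],p[1]+s*L[:,0]+c*L[:,1],L[:,2]]
def fit(n,L,px,p0,m=None):
    m=m or robot.camera_model(n)
    r=least_squares(lambda p:(proj(n,place(p,L),m)-px).ravel(),p0,x_scale=[10,10,.1])
    return r.x,np.abs(r.fun).max()
def stick_in_rack(s,r):
    d=place([0,0,-r[2]],[[s[0]-r[0],s[1]-r[1],0]])[0];return d[:2],s[2]-r[2]
E
python3 - <<'E'
from h import *
k=780/205
c=lambda l:np.array(l)/k+[262-.37,170-.37]
R=[[18,138.5,45],[18,96.5,45],[0,96.5,45],[0,138.5,45],[18,-96.5,45],[18,-138.5,45],[0,-138.5,45],[0,-96.5,45]]
r,e=fit("top",R,c([(81,25),(172,27),(171,67),(79,64),(588,40),(679,43),(677,80),(588,77)]),[650,0,0])
s,e2=fit("top",[[-16+32*0,31,20]][:0]+[[16,31,20],[-16,31,20],[-16,-31,20],[16,-31,20]],c([(496,294),(556,288),(573,416),(509,427)])[[0,1,2,3]],[550,-80,0])
# stick frame: x -> left(+y world) so own y -> -? handle by alternative: long axis along x
s2,e3=fit("top",[[31,16,20],[31,-16,20],[-31,-16,20],[-31,16,20]],c([(496,294),(556,288),(573,416),(509,427)]),[550,-80,0])
print("rack",r,e,"stick",s2,e3,stick_in_rack(s2,r))
g=place(r,[[9,y,0] for y in(-117.5,-70.5,-23.5)]+[[-48.5,-23.5,0],[-31,-23.5,0],[-62,-23.5,0]]+[[9,-160,62]])
print(g.round(1)); print(proj("side",g).round(0), proj("top",place(s2,[[31,16,20],[31,-16,20],[-31,-16,20],[-31,16,20]])), proj("side",place(s2,[[31,16,20],[31,-16,20],[-31,-16,20],[-31,16,20]])))
st=robot.sense();print(st["tcp_pos"],cv2.Rodrigues(np.array(st["tool_rot"]))[0].round(3))
E
```

```text
rack [ 6.17269478e+02 -1.48356702e+02 -4.04427683e-02] 0.3392720587733038 stick [ 4.87189639e+02 -2.18397135e+02  8.36954639e-02] 1.251251058338653 (array([-127.14161607,  -75.24251624]), np.float64(0.1241382321979709))
[[ 621.5 -266.1    0. ]
 [ 623.4 -219.2    0. ]
 [ 625.3 -172.2    0. ]
 [ 567.9 -169.9    0. ]
 [ 585.3 -170.6    0. ]
 [ 554.4 -169.3    0. ]
 [ 619.8 -308.6   62. ]]
[[418. 308.]
 [402. 290.]
 [386. 274.]
 [358. 285.]
 [367. 281.]
 [351. 287.]
 [439. 296.]] [[390.7377233  246.82147911]
 [408.614777   245.11345607]
 [413.03931611 279.66637759]
 [394.9856653  281.42371302]] [[342.42230072 296.80904889]
 [354.46762121 308.24566422]
 [322.59676692 324.52108358]
 [310.93933829 312.36117642]]
[204.88331124 616.41378402 255.34148821] [[-0.949  0.315 -0.   ]
 [ 0.315  0.949 -0.002]
 [-0.    -0.002 -1.   ]]
```

Knob and foot agree between both views. The dark brown block is the stick, at rack (-127,-75) mm and yawed 0.12 rad. The rail targets over the first, second and third gaps are f, e and d. Next I shut the fingers and travel over.

```bash
python3 -m pendant '[[[21,-44,0,0,0,3.2,0],[42,-88,0,0,0,6.4,0],[63,-132,0,0,0,9.6,0],[84,-176,0,0,0,12.8,0],[105,-220,0,0,0,16.1,0]]]'
python3 -m pendant '[[[21,-44,0,0,0,0,0],[42,-88,0,0,0,0,0],[63,-132,0,0,0,0,0],[84,-176,0,0,0,0,0],[105,-220,0,0,0,0,0]]]'
python3 -m pendant '[[[21,-44,0,0,0,0,0],[42,-88,0,0,0,0,0],[63,-132,0,0,0,0,0],[84,-176,0,0,0,0,0],[105,-220,0,0,0,0,0]]]'
```

```text
time: 0.6
tcp_pos: [310.5, 394.7, 255.9]
tool_rot: [-0.059, -3.141, 0.0]
ft_force: [-0.1, -0.3, 0.2]
gripper_width: 0.145
grasp_force: 0.0
time: 1.1
tcp_pos: [415.3, 174.8, 256.2]
tool_rot: [0.062, 3.141, 0.001]
ft_force: [1.0, 0.2, 0.4]
gripper_width: 0.005
grasp_force: 0.0
time: 1.6
tcp_pos: [520.3, -45.0, 256.3]
tool_rot: [0.062, 3.141, 0.001]
ft_force: [0.9, 0.9, -0.1]
gripper_width: 0.001
grasp_force: 0.0
```

```bash
python3 -m pendant '[[[20,-44,0,0,0,0,0],[40,-88,0,0,0,0,0],[60,-132,0,0,0,0,0],[80,-176,0,0,0,0,0],[101,-221,0,0,0,0,0]]]'
python3 -m pendant '[[[0,0,-40,0,0,0,0],[0,0,-80,0,0,0,0],[0,0,-120,0,0,0,0],[0,0,-155,0,0,0,0],[0,0,-165,0,0,0,0]]]'
python3 - <<'E'
from h import *
cv2.imwrite("pics/side1.png",cv2.resize(robot.capture("side")[180:360,270:510,::-1],(800,600),interpolation=cv2.INTER_CUBIC))
cv2.imwrite("pics/top1.png",robot.capture("top")[:,:,::-1])
E
```

```text
time: 2.1
tcp_pos: [621.6, -265.2, 255.7]
tool_rot: [-0.061, -3.14, -0.001]
ft_force: [0.9, -0.3, 1.0]
gripper_width: 0.003
grasp_force: 0.0
time: 2.6
tcp_pos: [618.1, -262.5, 86.2]
tool_rot: [-0.062, -3.133, -0.004]
ft_force: [-0.7, 0.5, -0.3]
gripper_width: -0.0
grasp_force: 0.0
```

View pics/side1.png

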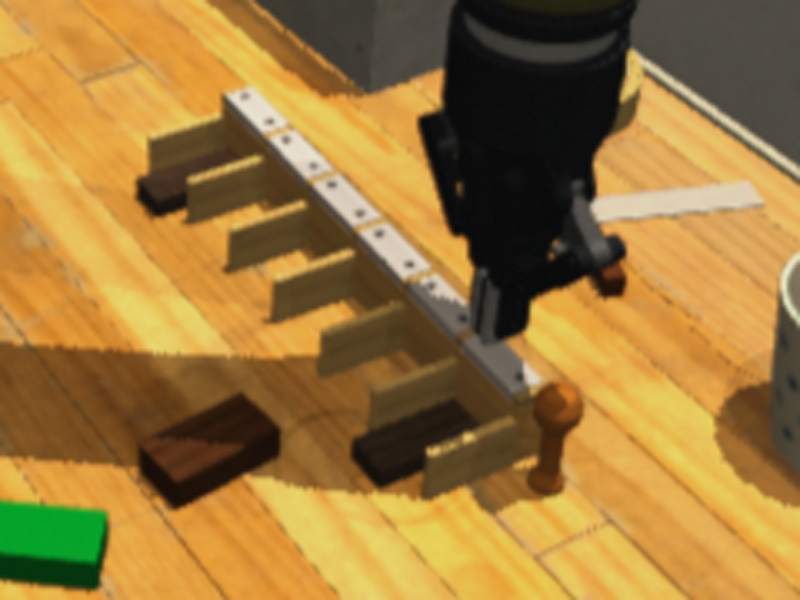

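The shut tips hang just above the knob-end section, at about crop (500,335). Now I lower gently.

```bash
python3 -m pendant '[[[0,0,-2,0,0,0,0],[0,0,-6,0,0,0,0],[0,0,-10,0,0,0,0],[0,0,-13,0,0,0,0],[0,0,-15,0,0,0,0]]]'
```

```text
time: 3.2
tcp_pos: [621.1, -264.1, 76.4]
tool_rot: [0.062, 3.141, 0.0]
ft_force: [-0.3, -0.2, -0.1]
gripper_width: -0.001
grasp_force: 0.0
```

```bash
python3 -m pendant '[[[0,-2,-1,0,0,0,0],[0,-2,-2,0,0,0,0],[0,-2,-3,0,0,0,0],[0,-2,-4,0,0,0,0],[0,-2,-4,0,0,0,0]]]'
```

```text
time: 3.7
tcp_pos: [620.9, -266.0, 72.2]
tool_rot: [-0.062, -3.141, -0.0]
ft_force: [-0.1, -0.2, 0.8]
gripper_width: 0.0
grasp_force: 0.0
```

```bash
python3 -m pendant '[[[0,0,-1,0,0,0,0],[0,0,-2,0,0,0,0],[0,0,-2.5,0,0,0,0],[0,0,-3,0,0,0,0],[0,0,-3,0,0,0,0]]]'
```

```text
time: 4.2
tcp_pos: [621.1, -266.1, 70.2]
tool_rot: [0.062, 3.141, 0.001]
ft_force: [-1.7, 0.9, 4.7]
gripper_width: 0.0
grasp_force: 2.6
```

Contact on the first section at 4.7 N. Now I slide along, tracking the rail.

```bash
python3 -m pendant '[[[0.4,9.4,-0.5,0,0,0,0],[0.8,18.8,-0.5,0,0,0,0],[1.2,28.2,-0.5,0,0,0,0],[1.6,37.6,-0.5,0,0,0,0],[1.9,47,-0.5,0,0,0,0]]]'
python3 -m pendant '[[[0,0,0,0,0,0,0],[0,0,0,0,0,0,0]]]'
```

```text
time: 4.7
tcp_pos: [623.6, -220.7, 70.2]
tool_rot: [0.064, 3.138, -0.005]
ft_force: [0.2, -4.5, 4.9]
gripper_width: -0.002
grasp_force: 2.7
time: 4.9
tcp_pos: [623.9, -218.9, 70.2]
tool_rot: [0.062, 3.139, -0.001]
ft_force: [0.0, -0.3, 6.7]
gripper_width: 0.002
grasp_force: 3.4
```

```bash
python3 -m pendant '[[[0.4,9.4,0,0,0,0,0],[0.8,18.8,0,0,0,0,0],[1.2,28.2,0,0,0,0,0],[1.6,37.6,0,0,0,0,0],[1.9,46,0,0,0,0,0]]]'
python3 -m pendant '[[[0,0,0,0,0,0,0],[0,0,0,0,0,0,0]]]'
```

```text
time: 5.4
tcp_pos: [625.6, -174.5, 70.2]
tool_rot: [0.064, 3.138, -0.005]
ft_force: [-0.5, -4.4, 5.6]
gripper_width: -0.001
grasp_force: 3.0
time: 5.6
tcp_pos: [625.8, -173.0, 70.2]
tool_rot: [0.062, 3.138, -0.001]
ft_force: [-1.1, -1.9, 7.4]
gripper_width: 0.001
grasp_force: 3.6
```

Third section touched. I lift straight up and go over the stick with the fingers opened and the yaw aligned.

```bash
python3 -m pendant '[[[0,0,15,0,0,0,0],[0,0,50,0,0,0,0],[0,0,90,0,0,0,30],[-40,-14,90,0,0,3.5,60],[-80,-28,90,0,0,7.1,60]]]'
python3 -m pendant '[[[-30,-10,0,0,0,0,60],[-58,-17,0,0,0,0,60],[-58,-17,0,0,0,0,60],[-58,-17,-30,0,0,0,60],[-58,-17,-60,0,0,0,60]]]'
python3 -m pendant '[[[0,0,0,0,0,0,60],[0,0,0,0,0,0,60]]]'
python3 - <<'E'
from h import *
cv2.imwrite("pics/side2.png",cv2.resize(robot.capture("side")[180:360,250:490,::-1],(800,600),interpolation=cv2.INTER_CUBIC))
print(robot.sense()["gripper_width"])
E
```

```text
time: 6.1
tcp_pos: [545.4, -200.4, 160.5]
tool_rot: [-0.141, 3.136, -0.001]
ft_force: [-0.1, -1.8, -0.2]
gripper_width: 0.504
grasp_force: 0.0
time: 6.6
tcp_pos: [488.6, -217.1, 99.5]
tool_rot: [-0.134, 3.135, 0.001]
ft_force: [1.1, 0.1, -0.3]
gripper_width: 0.707
grasp_force: 0.0
time: 6.8
tcp_pos: [487.1, -217.6, 99.1]
tool_rot: [0.133, -3.138, -0.0]
ft_force: [0.8, -0.2, 0.6]
gripper_width: 0.698
grasp_force: 0.0
0.7022527894388658
```

View pics/side2.png

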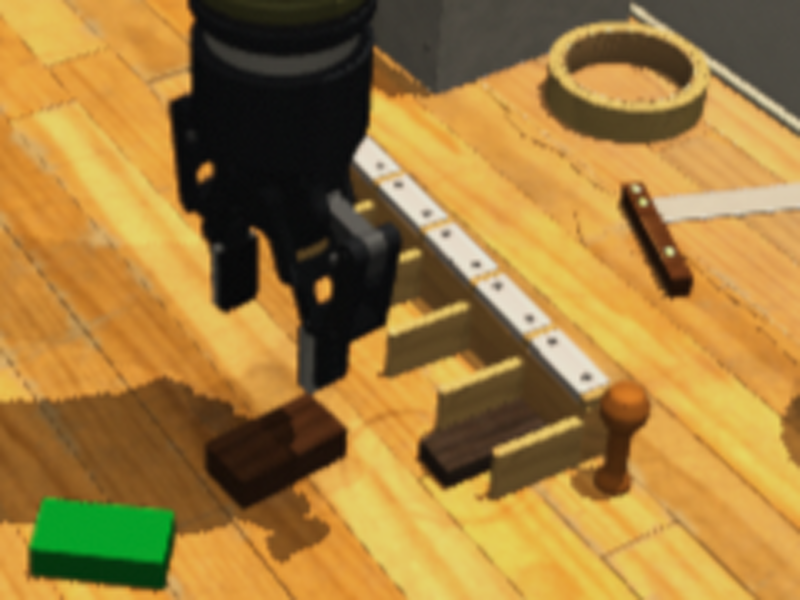

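The fingers straddle the stick with room on both sides, the stick centre at about crop (277,450). Now I lower and close to a loose 37 mm cage.

```bash
python3 -m pendant '[[[0,0,-25,0,0,0,60],[0,0,-50,0,0,0,60],[0,0,-66,0,0,0,60],[0,0,-68,0,0,0,60],[0,0,-68,0,0,0,50]]]'
python3 -m pendant '[[[0,0,0,0,0,0,45],[0,0,0,0,0,0,40],[0,0,0,0,0,0,37],[0,0,0,0,0,0,37],[0,0,0,0,0,0,37]]]'
```

```text
time: 7.35
tcp_pos: [487.3, -218.4, 31.5]
tool_rot: [-0.132, 3.138, -0.0]
ft_force: [0.2, 0.4, -0.1]
gripper_width: 0.589
grasp_force: 0.0
time: 7.85
tcp_pos: [486.9, -218.2, 31.1]
tool_rot: [-0.132, 3.138, 0.0]
ft_force: [-0.2, -0.5, -0.6]
gripper_width: 0.433
grasp_force: 0.0
```

```bash
python3 -m pendant '[[[0.5,8,0,0,0,-1,37],[1,20,0,0,0,-3,37],[1.5,32,0,0,0,-5,37],[2,44,0,0,0,-7.1,37],[2.5,53,0,0,0,-7.1,37]]]'
python3 -m pendant '[[[0,0,0,0,0,0,37],[0,0,0,0,0,0,37],[0,0,0,0,0,0,45],[0,0,0,0,0,0,55],[0,0,0,0,0,0,60]]]'
python3 -m pendant '[[[0,0,30,0,0,0,60],[0,0,65,0,0,0,60],[-50,2,65,0,0,0,30],[-80,3,65,0,0,0,0],[-80,3,65,0,0,0,0]]]'
python3 - <<'E'
from h import *
cv2.imwrite("pics/top3f.png",robot.capture("top")[:,:,::-1])
a=cv2.imread("pics/top3f.png")[170:295,262:467]
cv2.imwrite("pics/top3.png",cv2.resize(a,(780,476),interpolation=cv2.INTER_CUBIC))
E
```

```text
time: 8.35
tcp_pos: [489.4, -164.6, 30.9]
tool_rot: [0.062, 3.141, -0.0]
ft_force: [-0.3, -1.0, 0.2]
gripper_width: 0.439
grasp_force: 0.2
time: 8.85
tcp_pos: [489.2, -165.6, 30.9]
tool_rot: [0.063, 3.141, -0.0]
ft_force: [0.1, -0.5, 0.2]
gripper_width: 0.703
grasp_force: 0.0
time: 9.35
tcp_pos: [405.3, -161.8, 95.2]
tool_rot: [-0.066, -3.139, -0.007]
ft_force: [0.2, 1.3, -0.4]
gripper_width: 0.197
grasp_force: 0.0
```

View pics/top3.png

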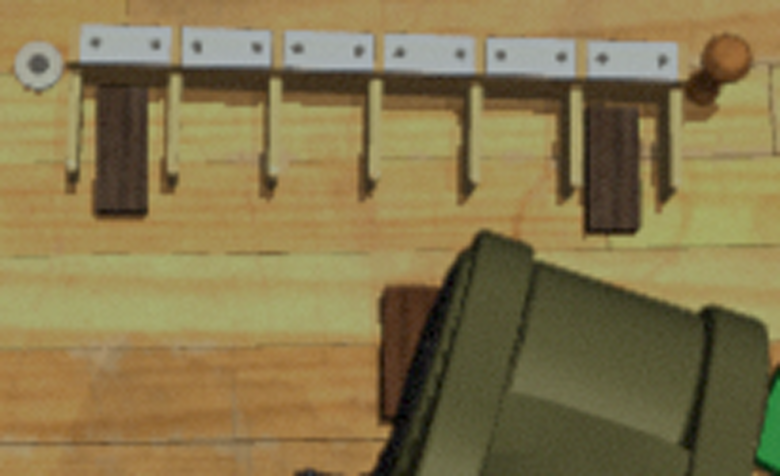

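The arm hides part of it. The stick's left edge runs straight from about (385,287) to (382,420), in front of the third gap from the right. I'll check this numerically against the rack axis.

```bash
python3 - <<'E'
from h import *
k=780/205
c=lambda l:np.array(l)/k+[262-.37,170-.37]
r=[617.27,-148.36,-.0404]
# expected crop pixels of aligned stick at rack (-127,-23.5), top and bottom corners
for s in([-127,-23.5],[-127,-20.5]):
    L=[[s[0]+a,s[1]+b,z] for z in(20,0) for a,b in((31,16),(31,-16),(-31,-16),(-31,16))]
    print(((proj("top",place(r,L))-[262-.37,170-.37])*k).round(0).tolist())
s=robot.sense();print(s["tcp_pos"],s["gripper_width"],s["time"])
E
```

```text
[[388.0, 286.0], [457.0, 288.0], [456.0, 420.0], [387.0, 418.0], [384.0, 294.0], [452.0, 295.0], [451.0, 425.0], [383.0, 423.0]]
[[382.0, 286.0], [451.0, 288.0], [450.0, 420.0], [380.0, 418.0], [378.0, 293.0], [446.0, 295.0], [445.0, 425.0], [377.0, 423.0]]
[ 407.89911085 -161.85512162   95.79418589] 0.10714880514203706 9.4
```

Aligned, and within 2 mm of the gap line. Now I descend behind it with shut fingers, to push on the rear end along the rack's x.

```bash
python3 -m pendant '[[[5,-1.5,0,0,0,0,0],[5,-1.5,-20,0,0,0,0],[5,-1.5,-45,0,0,0,0],[5,-1.5,-65,0,0,0,0],[5,-1.5,-65,0,0,0,0]]]'
python3 -m pendant '[[[0,0,0,0,0,0,0],[0,0,0,0,0,0,0],[0,0,0,0,0,0,0]]]'
```

```text
time: 9.9
tcp_pos: [413.4, -163.9, 28.7]
tool_rot: [-0.062, -3.136, 0.003]
ft_force: [-0.1, 0.4, -0.5]
gripper_width: -0.001
grasp_force: 0.0
time: 10.2
tcp_pos: [415.5, -163.9, 31.8]
tool_rot: [0.062, 3.139, -0.0]
ft_force: [1.1, 0.5, -0.4]
gripper_width: 0.001
grasp_force: 0.0
```

```bash
python3 -m pendant '[[[10,-0.4,0,0,0,0,0],[20,-0.8,0,0,0,0,0],[26,-1,0,0,0,0,0],[31,-1.2,0,0,0,0,0],[36,-1.4,0,0,0,0,0]]]'
python3 -m pendant '[[[6,-0.2,0,0,0,0,0],[12,-0.5,0,0,0,0,0],[18,-0.7,0,0,0,0,0],[24,-1,0,0,0,0,0],[30,-1.2,0,0,0,0,0]]]'
python3 - <<'E'
from h import *
cv2.imwrite("pics/side4.png",cv2.resize(robot.capture("side")[180:360,250:490,::-1],(800,600),interpolation=cv2.INTER_CUBIC))
E
```

```text
time: 10.7
tcp_pos: [450.6, -165.1, 30.7]
tool_rot: [-0.062, -3.14, 0.0]
ft_force: [-0.6, 0.7, 1.2]
gripper_width: 0.002
grasp_force: 0.3
time: 11.2
tcp_pos: [480.8, -166.3, 30.8]
tool_rot: [0.062, 3.141, 0.0]
ft_force: [0.1, -1.2, -0.5]
gripper_width: 0.0
grasp_force: 0.1
```

View pics/side4.png

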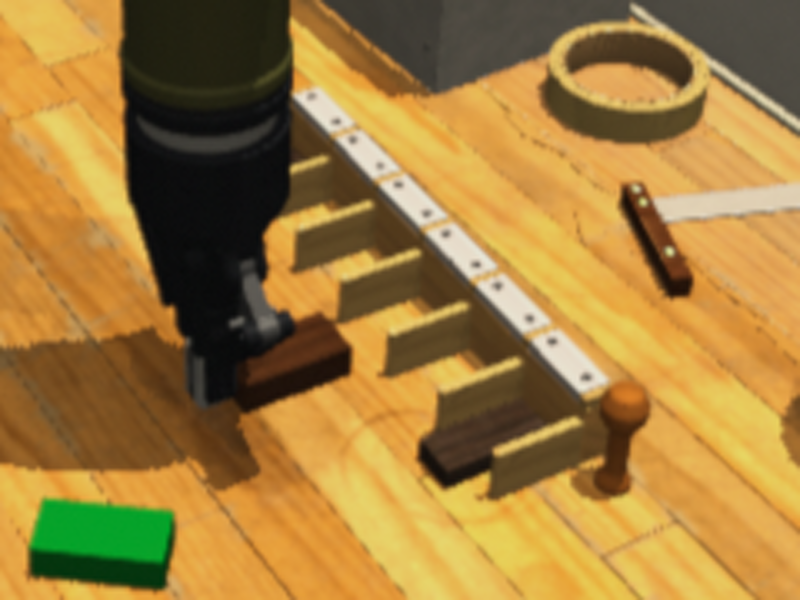

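The stick is straight ahead of the fingertips, its front at about crop (338,340). It's heading midway between the noses at (385,372) and (340,315), which bound the third gap from the knob. I continue home.

```bash
python3 -m pendant '[[[8,-0.3,0,0,0,0,0],[17,-0.7,0,0,0,0,0],[26,-1,0,0,0,0,0],[35,-1.4,0,0,0,0,0],[43,-1.8,0,0,0,0,0]]]'
python3 -m pendant '[[[5,-0.2,0,0,0,0,0],[9,-0.4,0,0,0,0,0],[12,-0.5,0,0,0,0,0],[14,-0.6,0,0,0,0,0],[16,-0.6,0,0,0,0,0]]]'
python3 -m pendant '[[[1,0,0,0,0,0,0],[2,0,0,0,0,0,0],[3,0,0,0,0,0,0],[3,0,0,0,0,0,0]]]'
```

```text
time: 11.75
tcp_pos: [524.2, -168.1, 30.8]
tool_rot: [0.062, 3.141, -0.0]
ft_force: [-0.9, -0.4, 0.3]
gripper_width: -0.001
grasp_force: 0.3
time: 12.25
tcp_pos: [539.3, -168.7, 30.8]
tool_rot: [-0.063, -3.141, -0.0]
ft_force: [-0.3, 0.6, 0.0]
gripper_width: -0.004
grasp_force: 0.1
time: 12.65
tcp_pos: [542.5, -168.6, 30.9]
tool_rot: [0.062, 3.141, 0.0]
ft_force: [0.0, 0.2, 0.0]
gripper_width: -0.002
grasp_force: 0.0
```

```bash
python3 -m pendant '[[[1,0,0,0,0,0,0],[2,0,0,0,0,0,0],[3,0,0,0,0,0,0],[3,0,0,0,0,0,0],[3,0,0,0,0,0,0]]]'
```

```text
time: 13.15
tcp_pos: [543.8, -168.7, 30.6]
tool_rot: [-0.063, -3.138, -0.001]
ft_force: [-5.4, 0.9, 4.4]
gripper_width: 0.0
grasp_force: 2.5
```

It stopped at x = 543.8 (543.4 predicted) with the force rising, so it's against the wall. One firmer press, then I back off and look.

```bash
python3 -m pendant '[[[1,0,0,0,0,0,0],[1.5,0,0,0,0,0,0],[1.5,0,0,0,0,0,0],[-1,0,0,0,0,0,0],[-8,0.3,0,0,0,0,0]]]'
python3 -m pendant '[[[-30,1,0,0,0,0,0],[-40,1,30,0,0,0,0],[-60,20,75,0,0,0,0],[-70,65,120,0,0,0,0],[-80,110,160,0,0,0,0]]]'
python3 -m pendant '[[[0,45,0,0,0,0,0],[0,90,0,0,0,0,0],[0,135,0,0,0,0,0],[0,180,0,0,0,0,0],[0,180,0,0,0,0,0]]]'
python3 - <<'E'
from h import *
cv2.imwrite("pics/top5f.png",robot.capture("top")[:,:,::-1])
a=cv2.imread("pics/top5f.png")[170:295,262:467]
cv2.imwrite("pics/top5.png",cv2.resize(a,(780,476),interpolation=cv2.INTER_CUBIC))
r=[617.27,-148.36,-.0404];k=780/205
L=[[-31+a,-23.5+b,20] for a,b in((31,16),(31,-16),(-31,-16),(-31,16))]
print(((proj("top",place(r,L))-[262-.37,170-.37])*k).round(0).tolist())
E
```

```text
time: 13.65
tcp_pos: [538.2, -168.4, 31.0]
tool_rot: [0.062, 3.139, -0.001]
ft_force: [0.5, 0.2, 0.3]
gripper_width: 0.003
grasp_force: 0.0
time: 14.15
tcp_pos: [461.5, -78.7, 173.7]
tool_rot: [0.067, 3.139, 0.001]
ft_force: [1.4, 1.7, 0.3]
gripper_width: 0.004
grasp_force: 0.0
time: 14.65
tcp_pos: [461.3, 108.4, 172.4]
tool_rot: [0.047, 3.14, 0.005]
ft_force: [0.6, -1.3, 0.6]
gripper_width: 0.002
grasp_force: 0.0
[[391.0, 86.0], [458.0, 88.0], [457.0, 216.0], [389.0, 215.0]]
```

View pics/top5.png

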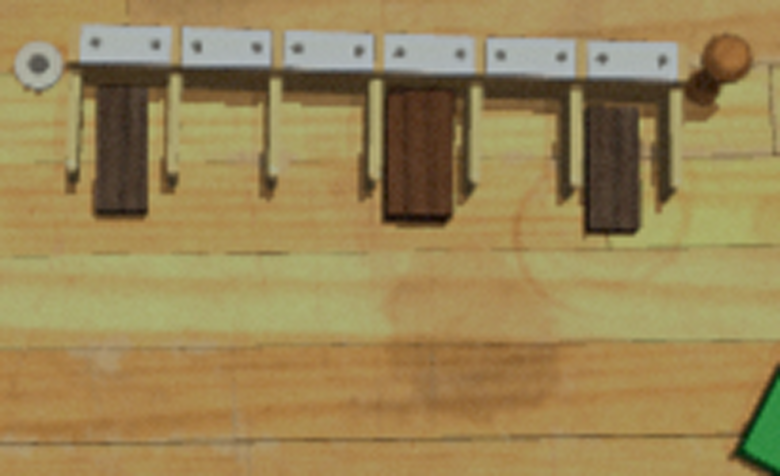

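The stick sits in the third gap from the knob, with its front end at crop row 216, matching the predicted 215–216. It is fully home, the strips in the outer gaps haven't moved, and the arm is clear.

```bash
python3 -m pendant '[[[0,0,0,0,0,0,0],[0,0,0,0,0,0,0]]]' >/dev/null; python3 -c "
from station import robot
print(robot.job_done())"
```

```text
the job is handed in; nothing more can be done
None
```

I touched the rail at the first, second and third gaps from the knob end, then pushed the dark offcut along the bench into that third gap, fully home against the back wall; the job is handed in.

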